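# Tip the ball refill into the dispenser bay and press it home

## Task

Load the refill cartridge that stands in front of the toy ball dispenser: slide it on its foot until it stands square against the low sill of the loading bay, push it high so that it tips over the sill and lies on its side in the bay, then push its end until the follower plate is fully in and keep it pressed there with about 13 N for a second, never over 17 N there. Tip it rather than lift it, touch it gently (under 25 N) all along, leave the other toys and dishes where they are, and let go at the end.

Things in the scene. Friction and masses are not known exactly. Their poses are not given: they have to be found in the camera images.
- cartridge: Refill cartridge: a closed clear plastic box full of small balls, with grey end caps and corner posts, 52 mm (its x) by 70 mm (its y) by 92 mm tall (its z), 0.25 to 0.39 kg, loose. It starts standing on the bench 25 to 50 mm short of the sill, turned up to 0.2 rad and up to 10 mm off the bay's midline. Origin: centre of its underside.
- cartridge_top (a point): Centre of the cartridge's upper end face (92 mm from its origin along its z). When it lies in the bay this end points into the bay.
- dispenser: Ball dispenser, fixed, placed and turned (up to 0.3 rad) differently each time. Origin: middle of the sill's foot on the bench; x points horizontally into the bay (away from the robot), z up. White tray-like bay with a flat floor 10 mm high, 150 mm long; then the grey housing, x = 150 to 250 mm, 124 mm wide, 85 mm high, with a clear drum of balls on top up to 156 mm.
- sill_edge (a point): Middle of the sill's upper front edge (dispenser x = 0, z = 10 mm). The sill, the bay floor's 10 mm high front step, is the low stop. The bay is open at the front and on top, between two side cheeks 40 mm high whose inner faces are 54 mm either side of the midline.
- follower_face (a point): Middle of the face of the follower plate (80 mm wide, 36 mm high) at the far end of the bay, 34 mm above the bench. It stands at dispenser x = 108 mm when out.
- follower (a joint): How far the follower plate is pushed in along the dispenser's x, m: 0 out, 0.012 fully in against a hard stop. No spring: about 1.5 N of friction, it stays where it is left. Sliding the cartridge and follower together may already take up to about 8 N. Fully in, the lying cartridge's near end is 28 mm beyond the sill edge.
- kendama: Wooden kendama lying with its ball, about 170 by 110 by 60 mm; bystander. Origin under its middle.
- bowl: White ceramic rice bowl, 112 mm wide, 55 mm high; bystander, near the dispenser's right side. Origin at the centre of its underside.
- maraca: Red plastic maraca lying down, 180 mm long, 60 mm thick; bystander, near the dispenser's left side. Origin under its middle on the bench.
- pot: Small steel pot with a tight lid, 116 mm wide, 96 mm high; bystander. Origin at the centre of its underside.
- cup: Blue ceramic mug, 72 mm wide, 75 mm high; bystander. Origin at the centre of its underside.
- top: Wooden spinning top standing on its blunt point, 56 mm wide, 58 mm high; bystander, right of the standing cartridge. Origin at its foot.
- car: Small wooden toy car, 100 by 64 by 62 mm; bystander. Origin under its middle.
Mind the look-alikes: they are no part of the job. What is shaped like the cartridge but red is not meant.

How it is judged:
By the outcome, as a careful person would: the job done as asked, in the order asked, and still so for the second after the job is handed in, with the robot touching nothing.
It also fails if it takes over 72 s, if anything falls off the work surface, if the arm or the gripper's body presses on something with over 40 N, if the wrist force passes 120 N, or if a joint passes its speed limit or range.

## Robot

A 6-joint arm with a two-finger parallel gripper is mounted at the origin on the work surface. World frame = base frame: x ahead of the robot, y to its left, z up, the work surface at z = 0. Lengths are in m, angles in degrees, forces in N, time in s.
With the tool pointing down it reaches from about 0.3 to 0.85 m from the base axis. Payload 5.4 kg.
Tool frame: the origin (TCP) lies at the very end of the fingers, on their centre line; the grasp point (between the pads) lies 19 mm behind it (pinch_z is the distance from the TCP to the grasp point, in m); z points along the fingers, y is the line along which they close (so a half turn about z gives the same grasp; the last joint's range is limited). The gripper opens to 85 mm and grips with 20 to 120 N. Pads are 22 mm wide; open, the fingers measure 114 mm over their backs; the gripper's body (76 mm by 85 mm) begins 54 mm behind the grasp point. The pads swing forward as they close: fully open they stand 13 mm farther back than shut.
Start: joints at [53.279, 9.076, 91.501, -0, 79.423, -12.038], TCP at [0.24, 0.522, 0.231] pointing down, gripper open.
Joint ranges: [-166.64, 166.64], [-54.1, 131.32], [10.49, 154.53], [-73.88, 253.88], [9.74, 151.15], [-171.62, 171.62]. Speed limits (degrees/s): [147.25, 147.25, 180, 180, 180, 180].

## Interface

Orientations are given as [roll, pitch, yaw] about the fixed x, y, z axes, in that order (R = Rz(yaw) Ry(pitch) Rx(roll)).
In Python, from workcell import * gives the robot as it stands.
- The arm moves only by the tool servo_tool, never from a script. Its argument "moves" is one flat list of numbers, 5 for each row, row after row: the closure, from -1 (fully open) to 1 (shut), then the shift along the tool's x, y, z in units of 60 mm (1.0 is 60 mm), then the turn about the tool's z in units of 8 degrees (1.0 is 8 degrees). A call has 1 to 20 rows; each row is the pose to reach, as a shift and turn from the pose commanded when the call began, along the tool's axes at that moment; what a row does not reach only later rows make up. A row lasts 1/8 s, in which the tool goes at most 62.5 mm and 10.7 degrees, less where a joint would pass 70% of its speed; a pose out of reach is approached as far as the arm can. A call with a gripper value outside its range is refused whole. The fingers move at their own pace and stop on an object; "grip_force" is the grip in N (left out, the last holds). Time passes only in rows, so rows that repeat a pose let the fingers close. It gives the time, the measured TCP pose, the force, the opening and the grip force at its end, in the units of the state.
- read_state(): the state, without advancing time (a new reading comes with each control period).
- get_image(name): name is "side" or "top" or "wrist"; returns a dict with "image" (384x512x3 uint8, red, green, blue), "depth" (384x512 float32, m along the optical axis (not along the pixel's ray), 0 where there is no reading), "vfov" (degrees; the focal length in pixels is half the picture's height over the tangent of half this angle, whatever the lens; pixels are square), "cx", "cy" (the principal point, pixels), "R" (3x3) and "t" (3): a world point X has camera coordinates R X + t; the wrist camera has in their place "T_tool_cam" (4x4, takes a point from camera to tool coordinates, whose origin is the TCP and whose axes are the flange's). Camera axes: x right, y down, z forward; pixel columns grow to the right and rows downward; lengths in m; the calibration is good to about 2 mm. A picture is of the moment at which its call begins: read the wrist's pose just before it.
- finish_job(): hands the job in; it is judged then, once.
Trained networks look in the newest picture that a camera, given by its name, has taken for a name from the list of things; names that differ only in an ending like _2 or _b are one class to them, and where a whole thing is asked for, a point or a joint stands for the part that bears it (a point fixed in the world has none). Each returns a list of dicts, best first, with "score" (0 to 1); they miss things now and then, are a little off and sometimes report something else, mostly with a low value. They report only what shows in the picture. A call takes as long as a camera call. They do not tell look-alikes from the thing itself.
- look_for(camera, label): "xyz" ([x, y, z] in m, in world coordinates, good to about 4 mm: the middle of the surface that is visible of it).
- outline_of(camera, label): "mask" (384x512 bool, what is visible of it).
The state is a dict: "time_s": time; "q": joint angles; "dq": joint speeds; "joint_torque": joint torques, N m; "tcp_pos": TCP position; "tool_rot": TCP orientation; "ft_force": force on the tool from outside, world axes, zero at the start; "torque": the same for the moment, N m; "width": finger opening in m; "gripper_force": force on a finger pad.
Only numpy, scipy, OpenCV 4.12 (cv2) and the standard library are available. Lean on these libraries where they do the work, as an engineer would, in place of code of your own. Each camera call takes 0.05 s, during which the arm holds its last target. There are 200 camera calls.

## Working session

There is one attempt and no reset: what is moved stays moved. The work goes in short steps, Python scripts to look and compute and a tool call to move; the robot and the scene stay as the last step left them, time stands still between calls to the robot, and variables do not carry over. Pictures are saved under pics/ and viewed, at most 10 in all, crops included, and the job is handed in when it is done.

Besides the shell and the picture viewer there is one more tool, called after "Emit:" by a JSON object that holds its "op" and its "data", one argument or row to a line. servo_tool: Moves the arm, as the interface text tells. Its arguments: {"type":"object","properties":{"moves":{"type":"array"},"grip_force":{"type":"number"}},"required":["moves"]}

```bash
mkdir -p pics; ls
cat > h.py <<'E'
from workcell import *
import numpy as np, cv2
def cloud(im):
    d=im["depth"]; h,w=d.shape; f=h/2/np.tan(np.radians(im["vfov"])/2)
    v,u=np.mgrid[:h,:w]; P=np.stack([(u-im["cx"])/f*d,(v-im["cy"])/f*d,d],-1)
    W=(P-np.array(im["t"]))@np.array(im["R"]); W[d==0]=np.nan
    return W
E
python3 - <<'E'
from h import *
s=read_state();print({k:np.round(v,3) for k,v in s.items()})
A=[]
for n in("top","side"):
    im=get_image(n);A.append(im["image"])
    np.savez(n+".npz",**{k:np.array(v) for k,v in im.items()})
    for l in("cartridge","dispenser","follower_face","sill_edge","top","bowl","maraca","kendama","pot","cup","car"):
        try: print(n,l,[(np.round(r["xyz"],3).tolist(),round(r["score"],2)) for r in look_for(n,l)][:3])
        except Exception as e: print(n,l,e)
    cv2.imwrite(f"pics/{n}0.png",cv2.resize(im["image"][:,:,::-1],(800,600)))
E
```

```text
pics
{'time_s': np.float64(0.0), 'q': array([ 5.3282e+01,  9.1120e+00,  9.1573e+01,  3.0000e-03,  7.9424e+01,
       -1.2040e+01]), 'dq': array([-0.039,  0.039,  0.085, -0.088, -0.001, -0.06 ]), 'joint_torque': array([ 1.0000e-03, -3.9600e+01, -3.3143e+01, -0.0000e+00,  8.0000e-03,
       -0.0000e+00]), 'tcp_pos': array([0.24 , 0.522, 0.23 ]), 'tool_rot': array([-1.79894e+02, -2.60000e-02,  1.55322e+02]), 'ft_force': array([-0.593, -0.876, -0.516]), 'torque': array([-0.015,  0.016,  0.073]), 'gripper_force': np.float64(0.0), 'width': np.float64(0.085)}
top cartridge [([0.419, -0.209, 0.089], 0.72), ([0.385, 0.158, 0.092], 0.61), ([0.462, 0.046, 0.096], 0.59)]
top dispenser [([0.665, 0.066, 0.041], 0.93)]
top follower_face [([0.634, 0.064, 0.045], 0.49)]
top sill_edge [([0.667, 0.07, 0.046], 0.86)]
top top [([0.474, -0.103, 0.035], 0.55)]
top bowl [([0.648, -0.102, 0.024], 0.93)]
top maraca [([0.602, 0.207, 0.04], 0.86)]
top kendama [([0.396, 0.467, 0.036], 0.59)]
top pot [([0.44, -0.411, 0.071], 0.56)]
top cup [([0.631, -0.48, 0.045], 0.94)]
top car [([0.634, 0.453, 0.041], 0.9)]
side cartridge [([0.412, -0.232, 0.086], 0.86), ([0.384, 0.147, 0.067], 0.8), ([0.462, 0.022, 0.07], 0.65)]
side dispenser [([0.603, 0.194, 0.035], 0.73), ([0.674, 0.048, 0.039], 0.67)]
side follower_face [([0.478, -0.111, 0.032], 0.74), ([0.633, 0.061, 0.044], 0.45)]
side sill_edge [([0.672, 0.049, 0.041], 0.96)]
side top [([0.478, -0.111, 0.033], 0.59)]
side bowl [([0.641, -0.084, 0.037], 0.98)]
side maraca [([0.606, 0.193, 0.038], 0.88)]
side kendama [([0.395, 0.455, 0.034], 0.93)]
side pot [([0.437, -0.427, 0.075], 0.71), ([0.631, -0.469, 0.042], 0.45)]
side cup [([0.634, -0.471, 0.041], 0.67)]
side car [([0.633, 0.444, 0.038], 0.87)]
```

View pics/top0.png

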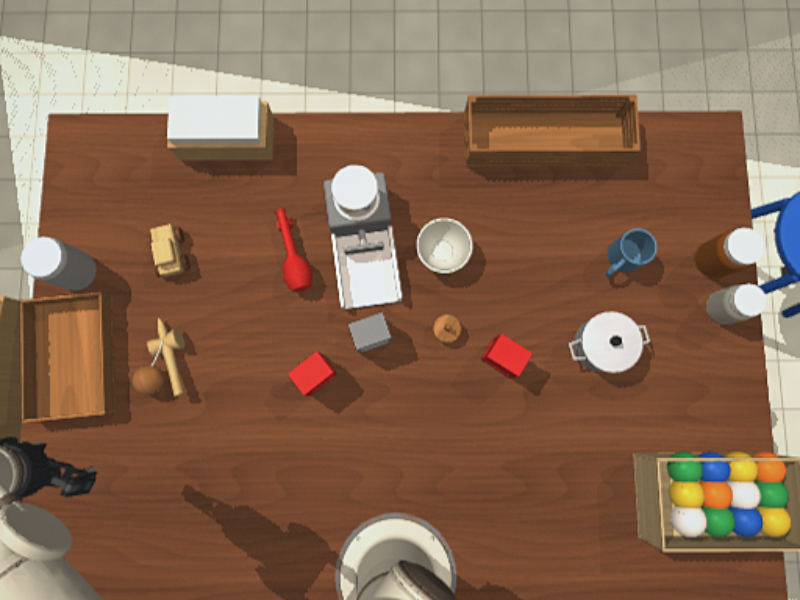

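View pics/side0.png

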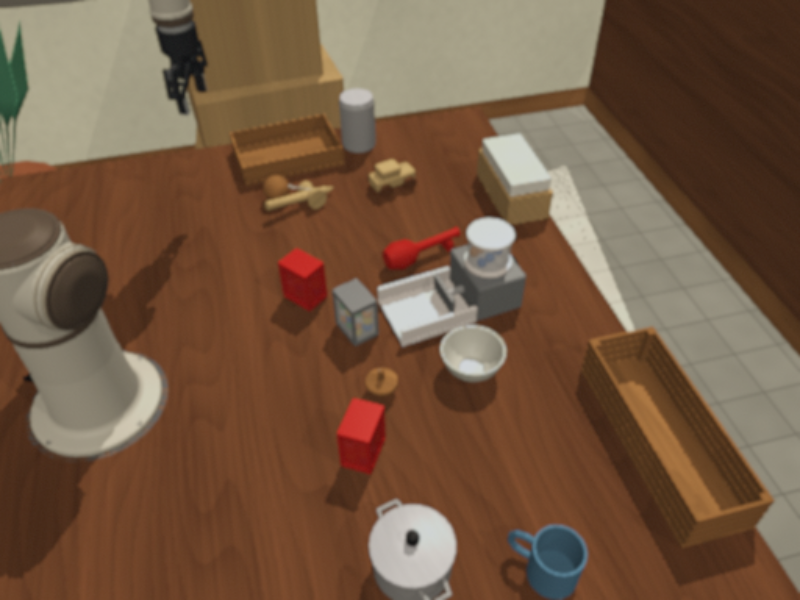

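The top view shows the grey-capped cartridge at pixel (370,332), the dispenser bay at (368,275) with its opening toward the robot, and the red decoys at (312,373) and (507,355). The side view agrees: cartridge at (356,310), bay at (425,305).

```bash
cat >> h.py <<'E'
def rect(P):
    return cv2.minAreaRect((P[:,:2]*1000).astype(np.float32)), cv2.boxPoints(cv2.minAreaRect((P[:,:2]*1000).astype(np.float32))).round(1).tolist()
E
python3 - <<'E'
from h import *
im=dict(np.load("top.npz"));W=cloud(im)
x,y,z=W[...,0],W[...,1],W[...,2]
def sel(a,b,c,d,e,f): return W[(x>a)&(x<b)&(y>c)&(y<d)&(z>e)&(z<f)]
c=sel(.41,.51,-.01,.1,.085,.1);print("cart",len(c),c.mean(0),rect(c))
print("z hist cart",np.percentile(c[:,2],[5,50,95]))
k=sel(.5,.85,-.03,.14,.036,.046);print("cheek",len(k),rect(k))
h=sel(.6,.9,-.03,.16,.08,.09);print("housing",len(h),rect(h))
f=sel(.5,.66,-.03,.14,.005,.015);print("floor",len(f),rect(f))
a=sel(.45,.72,-.03,.14,.005,.2)
# lines: left/right cheek fits
for s in(1,-1):
    m=k[:,1]*s; 
    ax=rect(k)
for n in("top",):
  for l in("dispenser","cartridge"):
    pass
tt=sel(.44,.51,-.14,-.06,.02,.07);print("toy top",rect(tt),tt[:,2].max())
b=sel(.55,.72,-.17,-.03,.03,.07);print("bowl",rect(b))
mm=sel(.5,.72,.15,.25,.01,.08);print("maraca",rect(mm))
r=sel(.34,.43,.1,.2,.07,.1);print("red",rect(r))
E
```

```text
cart 413 [0.4656859  0.04914897 0.09118005] (((465.8411560058594, 48.9175910949707), (51.5526237487793, 69.30077362060547), 18.563310623168945), [[430.3999938964844, 73.5999984741211], [452.3999938964844, 7.900000095367432], [501.29998779296875, 24.299999237060547], [479.20001220703125, 90.0]])
z hist cart [0.08760192 0.09112076 0.09488225]
cheek 303 (((606.417236328125, 58.79554748535156), (155.53216552734375, 123.99678802490234), 7.700353622436523), [[521.0, 109.80000305175781], [537.7000122070312, -13.100000381469727], [691.7999877929688, 7.800000190734863], [675.2000122070312, 130.6999969482422]])
housing 490 (((725.6487426757812, 75.0325927734375), (100.38484954833984, 123.41323852539062), 8.080875396728516), [[667.2999877929688, 129.10000610351562], [684.5999755859375, 6.900000095367432], [784.0, 21.0], [766.7000122070312, 143.1999969482422]])
floor 1199 (((592.4224243164062, 57.890846252441406), (163.71200561523438, 130.70639038085938), 20.64180564880371), [[492.79998779296875, 90.19999694824219], [538.9000244140625, -32.099998474121094], [692.0999755859375, 25.600000381469727
[... 406 characters left out ...]
7669830322266), 89.46405792236328), [[586.4000244140625, -151.1999969482422], [696.9000244140625, -152.3000030517578], [697.9000244140625, -46.0], [587.4000244140625, -44.900001525878906]])
maraca (((639.0626220703125, 205.078125), (171.1808624267578, 57.149696350097656), 9.368762969970703), [[550.0, 219.3000030517578], [559.2999877929688, 163.0], [728.2000122070312, 190.8000030517578], [718.9000244140625, 247.1999969482422]])
red (((387.0513000488281, 159.593017578125), (52.1524772644043, 70.11101531982422), 38.10932922363281), [[344.8999938964844, 171.10000610351562], [388.20001220703125, 115.9000015258789], [429.20001220703125, 148.10000610351562], [385.8999938964844, 203.3000030517578]])
```

Emit:
{"op": "servo_tool", "data": {
  "moves": [0.15,-2,-2.05,0,-1.3,0.15,-4,-4.1,0,-2.7,0.15,-5.96,-6.1,0,-4.06,0.15,-5.96,-6.1,0,-4.06,0.15,-5.96,-6.1,0,-4.06,0.15,-5.96,-6.1,0,-4.06,0.15,-5.96,-6.1,0,-4.06,0.15,-5.96,-6.1,0,-4.06,0.15,-5.96,-6.1,0,-4.06,0.15,-5.96,-6.1,0,-4.06,0.15,-5.96,-6.1,0,-4.06,0.15,-5.96,-6.1,0,-4.06,0.15,-5.96,-6.1,0,-4.06,0.15,-5.96,-6.1,0,-4.06],
  "grip_force": 20
}}

```text
time_s: 2.95
tcp_pos: [0.4121, 0.0411, 0.2313]
tool_rot: [-180.0, 0.0, -172.1]
ft_force: [-0.3, 0.3, -0.1]
width: 0.0361
gripper_force: 0.0
```

Emit:
{"op": "servo_tool", "data": {
  "moves": [0.15,0,0,0.9,0,0.15,0,0,1.8,0,0.15,0,0,2.7,0,0.15,0,0,3.2,0,0.15,0,0,3.43,0,0.15,0,0,3.43,0,0.15,0,0,3.43,0]
}}

```text
time_s: 3.82
tcp_pos: [0.4137, 0.0403, 0.0269]
tool_rot: [-179.9, 0.2, -172.2]
ft_force: [-0.1, -0.6, -0.6]
width: 0.0363
gripper_force: 0.0
```

Run:
```python
from h import *
s=read_state();print(s["tcp_pos"],s["ft_force"])
im=get_image("side");I=im["image"][180:520//1,180:420][:, :]
cv2.imwrite("pics/s1.png",cv2.resize(im["image"][110:260,150:350,::-1],(800,600),interpolation=cv2.INTER_CUBIC))
```

```text
[0.41369004 0.04032315 0.0269296 ] [-0.05452718 -0.58609717 -0.58410123]
```

View pics/s1.png

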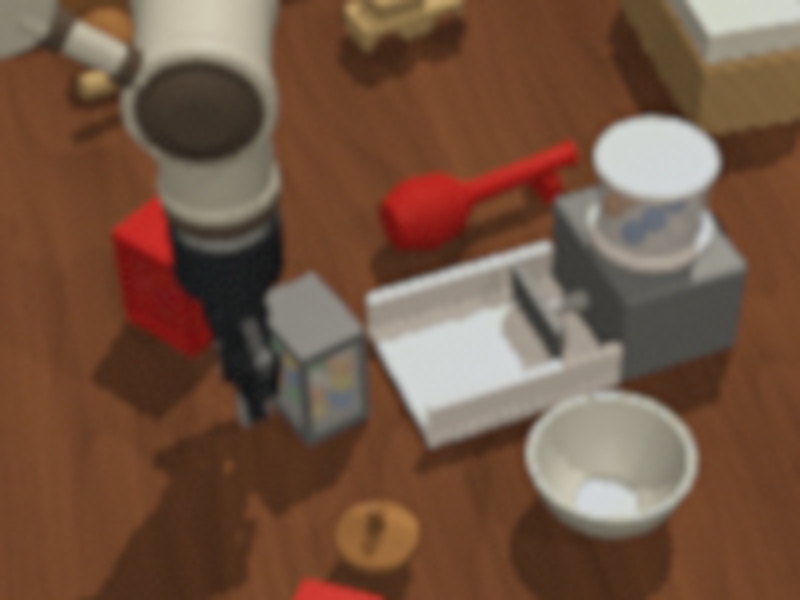

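The crop shows the fingers at (255,400), right behind the cartridge at (315,360). The bay, bowl and toy top are clear of them.

Emit:
{"op": "servo_tool", "data": {
  "moves": [0.15,0,0,-0.07,0,0.15,-0.07,0,-0.07,0,0.15,-0.14,0,-0.07,0,0.15,-0.21,0,-0.07,0,0.15,-0.28,0,-0.07,0,0.15,-0.34,-0.01,-0.07,0,0.15,-0.4,-0.02,-0.07,0,0.15,-0.46,-0.04,-0.07,0,0.15,-0.52,-0.05,-0.07,0,0.15,-0.58,-0.06,-0.07,0,0.15,-0.63,-0.07,-0.07,0,0.15,-0.68,-0.08,-0.07,0,0.15,-0.72,-0.09,-0.07,0,0.15,-0.72,-0.09,-0.07,0]
}}

```text
time_s: 5.62
tcp_pos: [0.456, 0.041, 0.0298]
tool_rot: [-180.0, 0.0, -172.2]
ft_force: [-0.6, -0.6, -0.6]
width: 0.036
gripper_force: 0.2
```

```bash
cat >> h.py <<'E'
O=np.array([.529,.048]);a=np.radians(7.8);U=np.array([np.cos(a),np.sin(a)]);V=np.array([-U[1],U[0]])
def disp(p): d=np.asarray(p)[...,:2]-O; return np.stack([d@U,d@V],-1)*1000
def stat():
    s=read_state();F=np.array(s["ft_force"]);print("t",round(s["time_s"],2),"tcp disp",disp(s["tcp_pos"]).round(1),"z",round(s["tcp_pos"][2],4),"F fwd/lat/z",(F[:2]@U).round(2),(F[:2]@V).round(2),F[2].round(2))
E
cat > m.py <<'E'
from h import *
stat()
for n in ("top","side"):
    im=get_image(n);W=cloud(im);D=disp(W);z=W[...,2]
    ms=[r["mask"] for r in outline_of(n,"cartridge")]
    for m in ms:
        P=W[m&(z>.084)&(z<.1)&(W[...,0]>.43)&(abs(D[...,1])<60)]
        if len(P)>30: r=rect(P);print(n,len(P),r[0],disp(np.array(r[1])/1000).round(1).tolist())
    cv2.imwrite(f"pics/{n}_last.png",im["image"][:,:,::-1])
E
python3 m.py
```

```text
t 5.62 tcp disp [-73.3   2.9] z 0.0298 F fwd/lat/z -0.64 -0.54 -0.63
side 287 ((498.1578369140625, 47.45917510986328), (48.4827880859375, 74.4003677368164), 9.543320655822754) [[-56.0, 40.1], [-53.7, -34.2], [-5.3, -32.8], [-7.5, 41.6]]
```

Emit:
{"op": "servo_tool", "data": {
  "moves": [0.15,-0.03,0,0,0,0.15,-0.06,0,0,0,0.15,-0.08,0,0,0]
}}

```text
time_s: 6.2
tcp_pos: [0.4605, 0.0417, 0.0297]
tool_rot: [180.0, -0.0, -172.2]
ft_force: [-3.3, -1.4, 2.8]
width: 0.0365
gripper_force: 1.3
```

Emit:
{"op": "servo_tool", "data": {
  "moves": [0.15,-0.02,0,0,0,0.15,-0.04,0,0,0]
}}

```text
time_s: 6.45
tcp_pos: [0.4629, 0.042, 0.0297]
tool_rot: [-180.0, -0.0, -172.2]
ft_force: [-3.2, -0.2, 3.1]
width: 0.0361
gripper_force: 1.3
```

Emit:
{"op": "servo_tool", "data": {
  "moves": [0.15,-0.02,0,0,0,0.15,-0.03,0,0,0]
}}

```text
time_s: 6.7
tcp_pos: [0.4647, 0.0423, 0.0297]
tool_rot: [180.0, 0.0, -172.2]
ft_force: [-3.4, -0.4, 3.0]
width: 0.0361
gripper_force: 1.3
```

```bash
python3 m.py
python3 - <<'E'
import cv2
i=cv2.imread("pics/side_last.png");cv2.imwrite("pics/s2.png",cv2.resize(i[150:240,180:300],(800,600),interpolation=cv2.INTER_CUBIC))
E
```

```text
t 6.7 tcp disp [-64.4   3.1] z 0.0297 F fwd/lat/z -3.44 0.11 2.97
top 346 ((724.591552734375, 73.84346008300781), (95.7912826538086, 119.8350601196289), 9.602333068847656) [[147.6, 57.4], [151.3, -62.3], [247.0, -59.3], [243.3, 60.4]]
side 268 ((506.5589294433594, 47.415916442871094), (46.9385871887207, 72.82657623291016), 7.679199695587158) [[-45.7, 39.0], [-45.8, -33.9], [1.1, -34.0], [1.3, 38.8]]
```

View pics/s2.png

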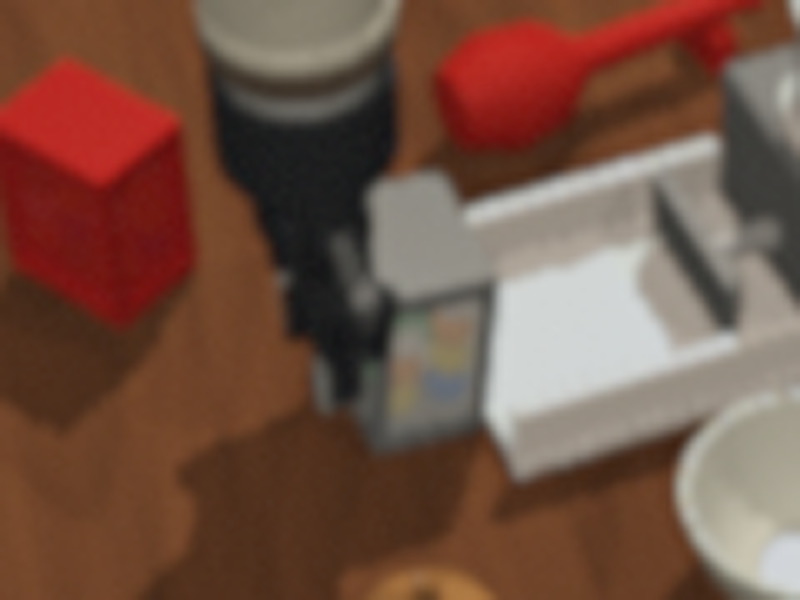

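Emit:
{"op": "servo_tool", "data": {
  "moves": [0.15,-0.02,0,0,0,0.15,-0.03,0,0,0]
}}

```text
time_s: 7.15
tcp_pos: [0.466, 0.0425, 0.0297]
tool_rot: [180.0, -0.1, -172.2]
ft_force: [-5.6, -1.6, 5.3]
width: 0.0363
gripper_force: 2.5
```

Run:
```python
from h import *
stat()
im=get_image("side");W=cloud(im);D=disp(W);z=W[...,2]
# side-visible right face of box and top: heights
for lo,hi in((.01,.03),(.03,.05),(.05,.07),(.07,.085),(.085,.093),(.093,.1)):
    m=(z>lo)&(z<hi)&(D[...,0]>-62)&(D[...,0]<12)&(D[...,1]>-40)&(D[...,1]<(-29 if hi<.086 else 45))
    P=D[m]; 
    if len(P): print(lo,len(P),np.percentile(P[:,0],[1,50,99]).round(1),np.percentile(P[:,1],[1,50,99]).round(1))
m=(z>.082)&(z<.102)&(D[...,0]>-56)&(D[...,0]<12)&(abs(D[...,1]-3)<34)
P=np.c_[D[m],z[m]*1000,np.ones(m.sum())];c=np.linalg.lstsq(P[:,[0,1,3]],P[:,2],rcond=None)[0];print("top plane slope deg",np.degrees(np.arctan(c[:2])),len(P))
```

```text
t 7.15 tcp disp [-63.2   3.1] z 0.0297 F fwd/lat/z -5.72 -0.87 5.32
0.01 54 [-56.5 -30.7   4.6] [-38.1 -30.7 -29.1]
0.03 36 [-52.9 -30.6  -3.2] [-32.9 -29.7 -29. ]
0.05 34 [-58.  -25.6  -0.2] [-32.6 -30.2 -29.1]
0.07 18 [-44.5 -11.5   0.8] [-33.4 -30.1 -29. ]
0.085 99 [-40.3  -9.4   2.9] [-33.3  -9.2  40.4]
0.093 185 [-43.4 -22.8   0.1] [-31.5  -3.3  36.1]
top plane slope deg [-6.330623    3.03591236] 278
```

Force rose to 5.7 N, so the cartridge is on the sill. I'll back off, rise to the top, and check that it is square.

Emit:
{"op": "servo_tool", "data": {
  "moves": [0.15,0.1,0,0,0,0.15,0.25,0,0,0,0.15,0.5,0,0,0,0.15,0.6,0,-0.4,0,0.15,0.6,0,-0.8,0,0.15,0.6,0,-0.83,0,0.15,0.6,0,-0.83,0]
}}

```text
time_s: 8.07
tcp_pos: [0.4305, 0.0377, 0.079]
tool_rot: [180.0, -0.0, -172.2]
ft_force: [-0.5, 0.1, -0.1]
width: 0.0365
gripper_force: 0.0
```

```bash
python3 m.py
python3 - <<'E'
from h import *
im=get_image("top");W=cloud(im);D=disp(W);z=W[...,2]
m=(z>.083)&(z<.1)&(D[...,0]>-60)&(D[...,0]<15)&(abs(D[...,1])<60);P=W[m];print(m.sum(),rect(P)[0] if m.sum()>20 else 0)
cv2.imwrite("pics/t3.png",np.hstack([cv2.resize(im["image"][130:230,190:290,::-1],(400,400)),cv2.resize(cv2.imread("pics/side_last.png")[140:240,190:290],(400,400))]))
E
```

```text
t 8.07 tcp disp [-99.    3.2] z 0.079 F fwd/lat/z -0.5 0.14 -0.06
top 46 ((522.6088256835938, 32.906654357910156), (32.9177131652832, 12.596016883850098), 89.48773956298828) [[-17.0, -29.5], [-4.5, -31.3], [0.3, 1.3], [-12.2, 3.1]]
side 356 ((495.9638977050781, 47.111793518066406), (50.45835876464844, 72.77473449707031), 9.139662742614746) [[-58.9, 39.4], [-57.3, -33.3], [-6.7, -32.2], [-8.5, 40.5]]
55 ((522.9190673828125, 38.84386444091797), (44.89523696899414, 12.799046516418457), 89.2142105102539)
```

View pics/t3.png

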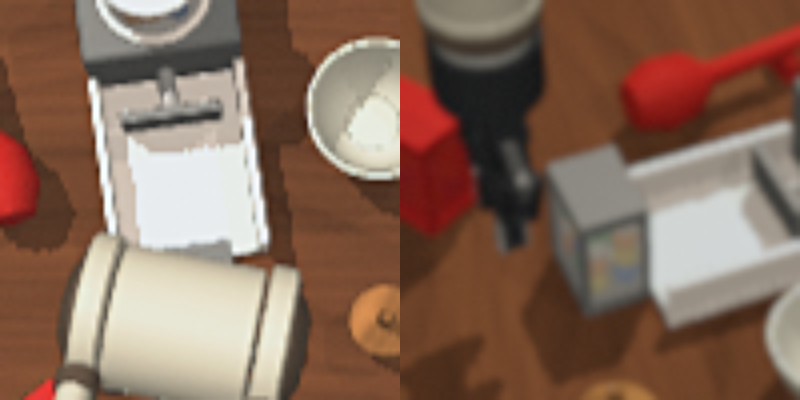

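The side half shows the cartridge upright at (600,240), close to the sill. The top half shows the arm covering most of it. I'll calibrate the side view's bias against the first images.

Run:
```python
from h import *
def meas(im,x0,x1):
    W=cloud(im);z=W[...,2];D=disp(W)
    m=(z>.084)&(z<.1)&(D[...,0]>x0)&(D[...,0]<x1)&(abs(D[...,1])<60);P=W[m]
    P=np.c_[D[m],z[m]*1e3]
    r=cv2.minAreaRect(P[:,:2].astype(np.float32));print(len(P),r,"mean",P.mean(0).round(1))
meas(dict(np.load("side.npz")),-110,-10)
meas(dict(np.load("top.npz")),-110,-10)
im=get_image("side")
meas(im,-70,20)
# dispenser from the side camera: housing top
for n in("side","top"):
    W=cloud(dict(np.load(n+".npz")));z=W[...,2];D=disp(W)
    for lo,hi,a,b in((.08,.09,100,300),(.036,.046,-30,140)):
        m=(z>lo)&(z<hi)&(D[...,0]>a)&(D[...,0]<b)&(abs(D[...,1])<90);print(n,lo,m.sum(),cv2.minAreaRect(D[m].astype(np.float32)))
```

```text
382 ((-67.14464569091797, 9.996158599853516), (52.67685317993164, 74.25514221191406), 11.74163818359375) mean [-67.9   6.1  92.1]
416 ((-62.44999694824219, 9.480743408203125), (51.5526237487793, 69.3007583618164), 10.763300895690918) mean [-62.7   9.7  91.1]
374 ((-32.48396301269531, 3.743000030517578), (73.24003601074219, 53.5905876159668), 88.7629165649414) mean [-33.1   0.7  91.7]
side 0.08 401 ((193.38063049316406, -0.9058380126953125), (99.84471130371094, 125.16184997558594), 1.5651285648345947)
side 0.036 317 ((67.81810760498047, -0.5152702331542969), (127.63121795654297, 144.1685791015625), 89.93781280517578)
top 0.08 490 ((198.498046875, 0.09418106079101562), (100.38484191894531, 123.41322326660156), 0.2808774411678314)
top 0.036 246 ((70.06605529785156, 0.125762939453125), (123.84226989746094, 139.33221435546875), 89.90034484863281)
```

Emit:
{"op": "servo_tool", "data": {
  "moves": [0.15,-0.25,0,0,0,0.15,-0.4,0,0,0,0.15,-0.5,0,0,0,0.15,-0.55,0,0,0,0.15,-0.6,0,0,0,0.15,-0.64,0,0,0,0.15,-0.68,0,0,0,0.15,-0.68,0,0,0]
}}

```text
time_s: 9.38
tcp_pos: [0.4712, 0.0432, 0.0795]
tool_rot: [180.0, -0.0, -172.2]
ft_force: [-1.5, -0.1, 0.5]
width: 0.0361
gripper_force: 0.7
```

```bash
python3 m.py
python3 - <<'E'
import cv2
i=cv2.imread("pics/side_last.png");cv2.imwrite("pics/s4.png",cv2.resize(i[150:240,180:300],(800,600),interpolation=cv2.INTER_CUBIC))
E
```

```text
t 9.38 tcp disp [-57.9   3.1] z 0.0795 F fwd/lat/z -1.5 0.14 0.54
side 248 ((515.7145385742188, 40.65851593017578), (85.29553985595703, 54.6006965637207), 60.62934875488281) [[-61.7, -22.9], [-18.2, -56.0], [33.3, 12.0], [-10.2, 45.0]]
```

View pics/s4.png

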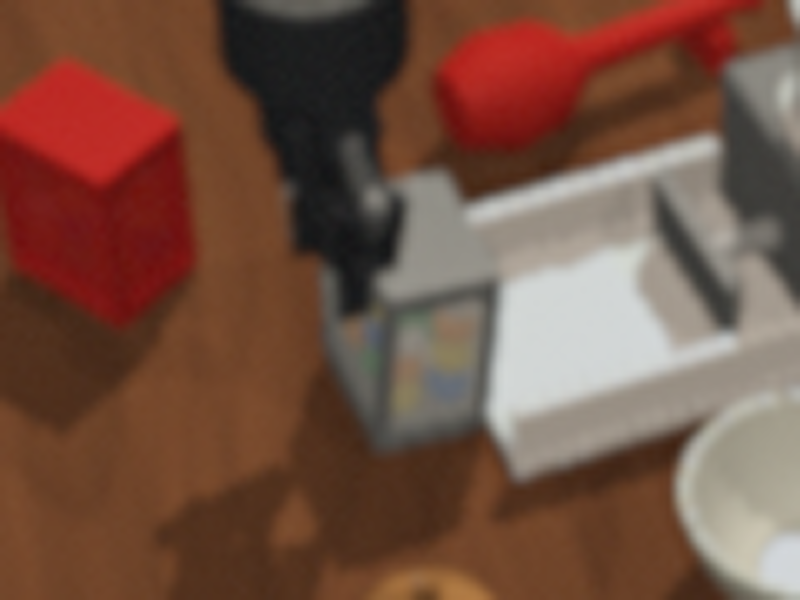

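The crop shows the fingers pressing high on the rear face at (375,260), with the cartridge leaning forward onto the sill. I'll keep tipping it.

Emit:
{"op": "servo_tool", "data": {
  "moves": [0.15,-0.05,0,0,0,0.15,-0.1,0,0,0,0.15,-0.15,0,0,0,0.15,-0.2,0,0,0,0.15,-0.25,0,0,0,0.15,-0.3,0,0,0,0.15,-0.35,0,0,0,0.15,-0.4,0,0,0]
}}

```text
time_s: 10.58
tcp_pos: [0.4953, 0.0465, 0.0795]
tool_rot: [-180.0, 0.0, -172.2]
ft_force: [-0.3, 0.3, 1.7]
width: 0.0366
gripper_force: 0.6
```

Emit:
{"op": "servo_tool", "data": {
  "moves": [0.15,-0.04,0,0,0,0.15,-0.08,0,0,0,0.15,-0.12,0,0,0,0.15,-0.16,0,0,0]
}}

```text
time_s: 11.08
tcp_pos: [0.5046, 0.0478, 0.0794]
tool_rot: [180.0, 0.0, -172.2]
ft_force: [0.6, -0.4, 0.5]
width: 0.0362
gripper_force: 0.1
```

```bash
python3 m.py
python3 - <<'E'
import cv2
i=cv2.imread("pics/side_last.png");cv2.imwrite("pics/s5.png",cv2.resize(i[150:240,180:300],(800,600),interpolation=cv2.INTER_CUBIC))
E
```

```text
t 11.07 tcp disp [-24.2   3.1] z 0.0794 F fwd/lat/z 0.5 -0.48 0.48
top 352 ((726.0242309570312, 75.05589294433594), (96.52633666992188, 119.49281311035156), 8.582054138183594) [[149.8, 59.1], [151.4, -60.3], [248.0, -59.0], [246.3, 60.4]]
side 129 ((546.8561401367188, 47.26942825317383), (74.36439514160156, 39.1671028137207), 75.9670181274414) [[-14.5, -30.4], [21.9, -45.0], [49.6, 24.1], [13.3, 38.7]]
```

View pics/s5.png

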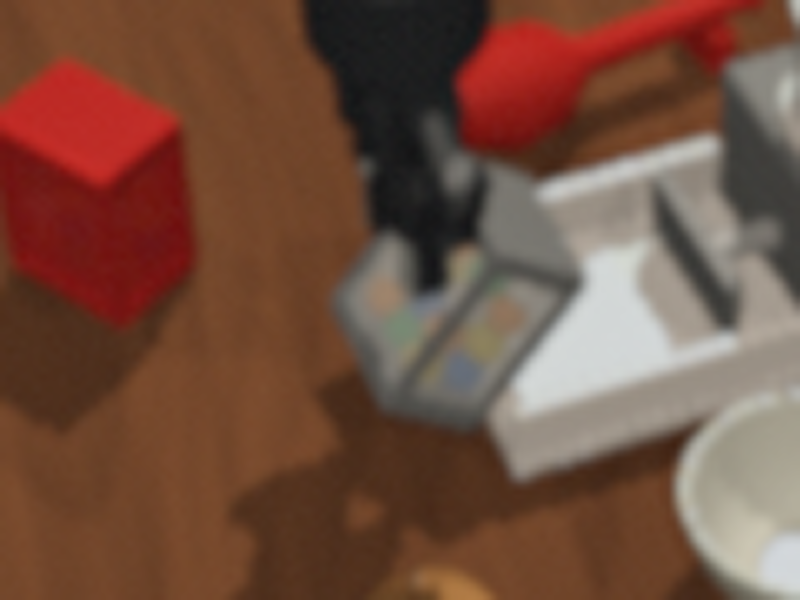

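The cartridge is leaning about 35–40° over the sill edge at (490,330), near its balance point. I'll ease it over.

Emit:
{"op": "servo_tool", "data": {
  "moves": [0.15,-0.04,0,0,0,0.15,-0.08,0,0,0,0.15,-0.12,0,0,0,0.15,-0.16,0,0,0,0.15,-0.2,0,0,0,0.15,-0.2,0,0,0,0.15,-0.2,0,0,0]
}}

```text
time_s: 12.15
tcp_pos: [0.5163, 0.0494, 0.0794]
tool_rot: [180.0, -0.0, -172.2]
ft_force: [0.1, -0.2, 0.0]
width: 0.0365
gripper_force: 0.0
```

```bash
cat > m2.py <<'E'
from h import *
stat()
for n in("side","top"):
    im=get_image(n);W=cloud(im);D=disp(W);z=W[...,2]
    m=(z>.048)&(z<.072)&(D[...,0]>-60)&(D[...,0]<125)&(abs(D[...,1]-3)<45);P=D[m]
    print(n,len(P),cv2.minAreaRect(P.astype(np.float32)) if len(P)>5 else 0, np.percentile(z[m],[10,50,90]).round(3) if len(P) else 0)
    cv2.imwrite(f"pics/{n}_last.png",im["image"][:,:,::-1])
i=cv2.imread("pics/side_last.png");cv2.imwrite("pics/s6.png",cv2.resize(i[150:240,180:300],(800,600),interpolation=cv2.INTER_CUBIC))
E
python3 m2.py
```

```text
t 12.15 tcp disp [-12.4   3.1] z 0.0794 F fwd/lat/z 0.09 -0.18 0.0
side 617 ((40.27244567871094, 2.205585479736328), (79.73247528076172, 143.81857299804688), 87.64868927001953) [0.052 0.061 0.064]
top 39 ((44.76371765136719, 0.9929428100585938), (58.08140563964844, 147.12451171875), 82.2708740234375) [0.049 0.059 0.063]
```

Emit:
{"op": "servo_tool", "data": {
  "moves": [0.15,0.4,0,-0.05,0,0.15,0.8,0,0,0,0.15,0.9,0,0,0,0.15,0.9,0,0.3,0,0.15,0.9,0,0.6,0,0.15,0.9,0,0.8,0,0.15,0.9,0,0.8,0,0.15,0.9,0,0.8,0]
}}

```text
time_s: 13.25
tcp_pos: [0.4636, 0.0419, 0.0321]
tool_rot: [-180.0, 0.1, -172.2]
ft_force: [0.6, 0.0, 0.1]
width: 0.0366
gripper_force: 0.0
```

```bash
python3 m2.py
```

```text
t 13.25 tcp disp [-65.6   2.9] z 0.0321 F fwd/lat/z 0.56 -0.07 0.11
side 731 ((40.350738525390625, 3.2715072631835938), (78.76181030273438, 144.169677734375), 86.56319427490234) [0.052 0.061 0.064]
top 319 ((72.1212158203125, 4.1679534912109375), (75.67909240722656, 91.5656509399414), 84.77168273925781) [0.052 0.06  0.064]
```

View pics/s6.png

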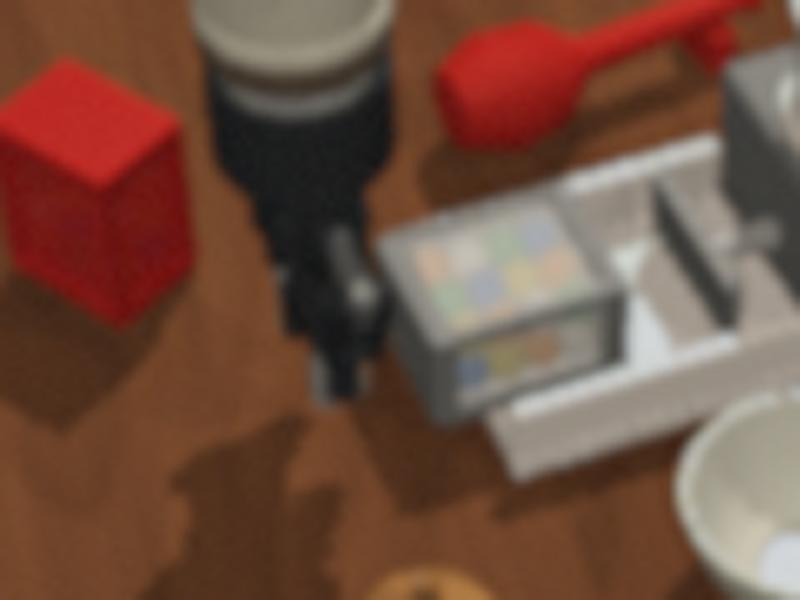

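The cartridge lies flat in the bay with its near end overhanging the sill at (420,340), and the fingers are behind it. Now I'll push the end.

Emit:
{"op": "servo_tool", "data": {
  "moves": [0.15,-0.25,0,0,0,0.15,-0.45,0,0,0,0.15,-0.55,0,0,0,0.15,-0.6,0,0,0,0.15,-0.65,0,0,0,0.15,-0.7,0,0,0,0.15,-0.75,0,0,0,0.15,-0.8,0,0,0]
}}

```text
time_s: 14.35
tcp_pos: [0.5105, 0.0486, 0.0313]
tool_rot: [180.0, -0.0, -172.2]
ft_force: [-0.7, -1.0, -0.6]
width: 0.0364
gripper_force: 0.7
```

Emit:
{"op": "servo_tool", "data": {
  "moves": [0.15,-0.05,0,0,0,0.15,-0.1,0,0,0,0.15,-0.15,0,0,0,0.15,-0.2,0,0,0,0.15,-0.24,0,0,0]
}}

```text
time_s: 14.98
tcp_pos: [0.5249, 0.0505, 0.0315]
tool_rot: [-180.0, 0.0, -172.2]
ft_force: [-2.9, 0.6, -1.5]
width: 0.0363
gripper_force: 0.7
```

Emit:
{"op": "servo_tool", "data": {
  "moves": [0.15,-0.04,0,0,0,0.15,-0.08,0,0,0,0.15,-0.12,0,0,0,0.15,-0.15,0,0,0]
}}

```text
time_s: 15.48
tcp_pos: [0.5331, 0.0516, 0.0315]
tool_rot: [-180.0, -0.1, -172.2]
ft_force: [-5.1, -0.7, 2.5]
width: 0.0363
gripper_force: 2.7
```

```bash
python3 m2.py
python3 - <<'E'
from h import *
print([(disp(r["xyz"]).round(1),r["score"]) for n in("top","side") for r in look_for(n,"follower_face")[:2]])
E
```

```text
t 15.47 tcp disp [4.5 3. ] z 0.0315 F fwd/lat/z -5.16 -0.04 2.52
side 585 ((52.95538330078125, 2.1516036987304688), (80.56185913085938, 123.59107971191406), 89.04322052001953) [0.052 0.061 0.064]
top 2 0 [0.05  0.051 0.053]
[(array([156.6, 388.7]), 0.71), (array([114.4,  -4.3]), 0.64)]
```

Emit:
{"op": "servo_tool", "data": {
  "moves": [0.15,-0.025,0,0,0,0.15,-0.05,0,0,0]
}}

```text
time_s: 15.92
tcp_pos: [0.5363, 0.0521, 0.0315]
tool_rot: [180.0, -0.1, -172.2]
ft_force: [-4.4, -0.2, 2.3]
width: 0.0361
gripper_force: 2.5
```

Emit:
{"op": "servo_tool", "data": {
  "moves": [0.15,-0.02,0,0,0,0.15,-0.035,0,0,0]
}}

```text
time_s: 16.18
tcp_pos: [0.5385, 0.0524, 0.0315]
tool_rot: [180.0, -0.0, -172.2]
ft_force: [-5.1, -1.5, 2.1]
width: 0.0364
gripper_force: 2.5
```

Emit:
{"op": "servo_tool", "data": {
  "moves": [0.15,-0.015,0,0,0,0.15,-0.02,0,0,0]
}}

```text
time_s: 16.42
tcp_pos: [0.5399, 0.0526, 0.0315]
tool_rot: [180.0, -0.0, -172.2]
ft_force: [-4.6, -1.2, 1.7]
width: 0.0362
gripper_force: 2.4
```

Emit:
{"op": "servo_tool", "data": {
  "moves": [0.15,-0.012,0,0,0,0.15,-0.012,0,0,0]
}}

```text
time_s: 16.68
tcp_pos: [0.5407, 0.0527, 0.0315]
tool_rot: [180.0, 0.0, -172.2]
ft_force: [-4.5, -0.9, 1.8]
width: 0.0357
gripper_force: 1.9
```

Emit:
{"op": "servo_tool", "data": {
  "moves": [0.15,-0.012,0,0,0,0.15,-0.012,0,0,0]
}}

```text
time_s: 16.92
tcp_pos: [0.5414, 0.0528, 0.0315]
tool_rot: [-180.0, 0.0, -172.2]
ft_force: [-4.8, -0.6, 1.1]
width: 0.036
gripper_force: 1.9
```

Emit:
{"op": "servo_tool", "data": {
  "moves": [0.15,-0.012,0,0,0,0.15,-0.012,0,0,0]
}}

```text
time_s: 17.18
tcp_pos: [0.5421, 0.0529, 0.0315]
tool_rot: [180.0, 0.0, -172.2]
ft_force: [-3.2, 0.1, 1.1]
width: 0.0363
gripper_force: 1.9
```

Emit:
{"op": "servo_tool", "data": {
  "moves": [0.15,-0.012,0,0,0,0.15,-0.012,0,0,0]
}}

```text
time_s: 17.42
tcp_pos: [0.5428, 0.053, 0.0315]
tool_rot: [-180.0, 0.0, -172.2]
ft_force: [-3.9, 0.3, 1.0]
width: 0.0365
gripper_force: 1.8
```

Emit:
{"op": "servo_tool", "data": {
  "moves": [0.15,-0.012,0,0,0,0.15,-0.012,0,0,0]
}}

```text
time_s: 17.68
tcp_pos: [0.5429, 0.053, 0.0315]
tool_rot: [180.0, -0.1, -172.2]
ft_force: [-7.3, -2.0, 3.8]
width: 0.036
gripper_force: 3.3
```

Emit:
{"op": "servo_tool", "data": {
  "moves": [0.15,-0.012,0,0,0,0.15,-0.012,0,0,0]
}}

```text
time_s: 17.92
tcp_pos: [0.5429, 0.053, 0.0315]
tool_rot: [180.0, -0.2, -172.2]
ft_force: [-9.9, -2.1, 7.2]
width: 0.0364
gripper_force: 4.9
```

Emit:
{"op": "servo_tool", "data": {
  "moves": [0.15,0,0,-0.015,0,0.15,0,0,-0.015,0]
}}

```text
time_s: 18.18
tcp_pos: [0.5429, 0.053, 0.0316]
tool_rot: [180.0, -0.2, -172.2]
ft_force: [-6.2, -2.0, -0.5]
width: 0.0362
gripper_force: 3.0
```

Emit:
{"op": "servo_tool", "data": {
  "moves": [0.15,-0.011,0,-0.005,0,0.15,-0.022,0,-0.01,0,0.15,-0.022,0,-0.01,0]
}}

```text
time_s: 18.55
tcp_pos: [0.5428, 0.0531, 0.0316]
tool_rot: [180.0, -0.3, -172.2]
ft_force: [-9.5, -2.9, 1.1]
width: 0.0369
gripper_force: 4.8
```

```bash
python3 -c "
from h import *
stat()"
```

```text
t 18.55 tcp disp [14.4  3.2] z 0.0316 F fwd/lat/z -9.78 -1.61 1.1
```

Emit:
{"op": "servo_tool", "data": {
  "moves": [0.15,-0.011,0,-0.005,0,0.15,-0.02,0,-0.009,0,0.15,-0.02,0,-0.009,0]
}}

```text
time_s: 18.92
tcp_pos: [0.5428, 0.0531, 0.0317]
tool_rot: [180.0, -0.5, -172.2]
ft_force: [-11.8, -4.3, 1.4]
width: 0.0362
gripper_force: 6.3
```

```bash
python3 -c "
from h import *
stat()"
```

```text
t 18.93 tcp disp [14.4  3.2] z 0.0317 F fwd/lat/z -12.23 -2.64 1.4
```

Emit:
{"op": "servo_tool", "data": {
  "moves": [0.15,-0.004,0,-0.002,0,0.15,-0.004,0,-0.002,0,0.15,-0.004,0,-0.002,0,0.15,-0.004,0,-0.002,0,0.15,-0.004,0,-0.002,0,0.15,-0.004,0,-0.002,0]
}}

```text
time_s: 19.68
tcp_pos: [0.5428, 0.0531, 0.0317]
tool_rot: [180.0, -0.5, -172.2]
ft_force: [-12.5, -4.5, 1.4]
width: 0.0366
gripper_force: 6.6
```

Emit:
{"op": "servo_tool", "data": {
  "moves": [0.15,0,0,0,0,0.15,0,0,0,0,0.15,0,0,0,0,0.15,0,0,0,0,0.15,0,0,0,0,0.15,0,0,0,0]
}}

```text
time_s: 20.42
tcp_pos: [0.5428, 0.0531, 0.0317]
tool_rot: [180.0, -0.5, -172.2]
ft_force: [-13.3, -4.1, 0.7]
width: 0.0363
gripper_force: 6.6
```

```bash
python3 m2.py
```

```text
t 20.43 tcp disp [14.4  3.2] z 0.0317 F fwd/lat/z -13.69 -2.31 0.71
side 579 ((62.32114028930664, 4.524593353271484), (78.72039794921875, 127.02249145507812), 84.94078826904297) [0.051 0.06  0.064]
top 1 0 [0.051 0.051 0.051]
```

Emit:
{"op": "servo_tool", "data": {
  "moves": [0.15,0.05,0,0,0,0.15,0.15,0,0,0,0.15,0.5,0,0,0,0.15,1.0,0,0,0,0.15,1.5,0,0,0,0.15,1.5,0,-0.9,0,0.15,2.2,0,-1.8,0,0.15,2.2,2.0,-2.7,0,0.15,2.2,3,-2.7,0,0.15,2.2,4,-2.7,0,0.15,2.2,4,-2.7,0,0.15,2.2,4,-2.7,0]
}}

```text
time_s: 22.02
tcp_pos: [0.3835, 0.2775, 0.1974]
tool_rot: [179.9, 0.3, -171.8]
ft_force: [-0.1, -0.6, 0.1]
width: 0.0367
gripper_force: 0.0
```

Run:
```python
from h import *
stat()
im=get_image("top");W=cloud(im);D=disp(W);z=W[...,2]
m=(z>.048)&(z<.072)&(D[...,0]>-60)&(D[...,0]<145)&(abs(D[...,1]-3)<45);P=D[m]
print(len(P),cv2.minAreaRect(P.astype(np.float32)),np.percentile(P[:,0],[1,99]),np.percentile(z[m],[10,50,90]))
im2=get_image("side")
for l in("top","bowl","maraca"): print(l,[r["xyz"] for r in look_for("top",l)][:1])
cv2.imwrite("pics/e.png",np.hstack([cv2.resize(im["image"][90:230,190:290,::-1],(400,560)),cv2.resize(im2["image"][100:240,200:300,::-1],(400,560))]))
```

```text
t 22.02 tcp disp [-113.   247.1] z 0.1974 F fwd/lat/z -0.14 -0.56 0.14
725 ((77.75572967529297, -0.5109291076660156), (100.8440933227539, 78.89559936523438), 0.7800484895706177) [ 27.8319298  126.99938645] [0.05520612 0.06006847 0.0635335 ]
top [[0.4748, -0.1047, 0.0369]]
bowl [[0.6484, -0.102, 0.0241]]
maraca [[0.6037, 0.2055, 0.0391]]
```

View pics/e.png

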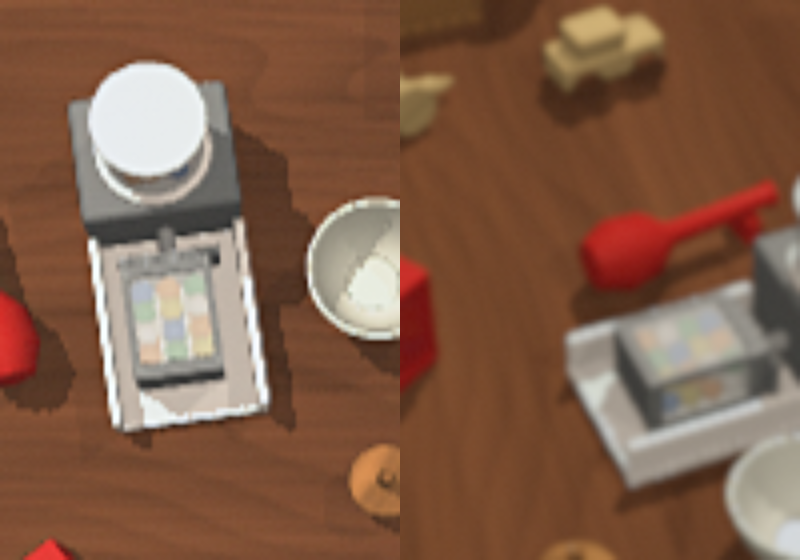

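The cartridge lies flat at (175,325) against the follower, with its near end about 28 mm past the sill. The bystanders haven't moved and the gripper is clear.

```bash
python3 -c "
from workcell import *
print(finish_job())"
```

```text
the job is handed in; nothing more can be done
None
```

The job is handed in: the cartridge was slid square to the sill, tipped into the bay and pushed until the follower was fully in. It was held there at about 13 N for 1.5 s (highest reading about 14 N) and then let go; the neighbouring toys and bowl have not moved.

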